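# Fold away the splash guard

### The arm

A 6-joint arm with a two-finger parallel gripper is mounted at the origin on a cart in front of the work surface, level with it; the furniture and walls round the work are solid. World frame = base frame: x ahead of the robot, y to its left, z up, the work surface at z = 0. Lengths are in m, angles in degrees, forces in N, time in s.
With the tool pointing down it reaches from about 0.3 to 0.75 m from the base axis. Payload 8.5 kg.
Tool frame: the origin (TCP) lies midway between the tips of the shut fingers; the grasp point (between the pads) lies 19 mm behind it; z points along the fingers, y is the line along which they close (so a half turn about z gives the same grasp; the last joint's range is limited). The gripper opens to 85 mm and grips with 20 to 120 N. Pads are 22 mm wide; open, the fingers measure 114 mm over their backs; the gripper's body (76 mm by 85 mm) begins 54 mm behind the grasp point. The pads swing forward as they close: fully open they stand 13 mm farther back than shut.
Start: joints at [-88.998, 21.807, 74.336, -0, 83.858, -12.336], TCP at [0.127, -0.535, 0.207] pointing down, gripper open.
Joint ranges: [-178.18, 178.18], [-50.72, 133.34], [12.68, 142.11], [-81.47, 261.47], [9.98, 163.14], [-165.26, 165.26]. Speed limits (degrees/s): [136.94, 136.94, 180, 180, 180, 180].

### API

Orientations are given as a 3x3 rotation matrix whose columns are the frame's x, y, z axes.
In Python, from rig import env, viewer, recognise, pinpoint gives the robot as it stands.
- The arm moves only by the tool move_arm, never from a script. Its argument "plan" is text: rows parted by semicolons, each of 7 numbers parted by spaces: the shift along the tool's x, y, z in m, then the turn, a rotation vector about the tool's x, y, z in rad, then the finger opening in m, from 0 to 0.0854. A call has 1 to 12 rows; each row shifts and turns the commanded pose from where the row before left it, along the tool's axes as they then stand; what a row does not reach is not made up. A row lasts 1/8 s, in which the tool goes at most 62.5 mm and 10.7 degrees, less where a joint would pass 70% of its speed; a pose out of reach is approached as far as the arm can. A call is refused whole if a number of a shift passes 0.0625 or a number of a turn 0.188, either way. A call with a gripper value outside its range is refused whole. The fingers move at their own pace and stop on an object; "grip_force" is the grip in N (left out, the last holds). Time passes only in rows, so rows that do not move let the fingers close. It gives the time, the measured TCP pose, the force, the opening and the grip force at its end, in the units of the state.
- env.observe(): the state, without advancing time (a new reading comes with each control period).
- viewer.get_image(name): name is "scene" or "side" or "wrist"; returns (picture, depth): 384x512x3 uint8, red, green, blue; 384x512 float32, m along the optical axis (not along the pixel's ray), 0 where there is no reading.
- viewer.calibration(name): a dict with "fx", "fy", "cx", "cy" (pixels), "k1" (the pictures are not rectified: a ray, as slopes to the right and down, at radius r is drawn at 1 + k1 r^2 times it, then the intrinsics apply), "R" (3x3) and "t" (3): a world point X has camera coordinates R X + t. Camera axes: x right, y down, z forward; pixel columns grow to the right and rows downward; lengths in m; the calibration is good to about 2 mm. A picture is of the moment at which its call begins: read the wrist's pose just before it. calibration takes no time and is no camera call; for the wrist camera it gives the pose at the moment of the call.
- env.close_job(): hands the job in; it is judged then, once.
Trained networks look in the newest picture that a camera, given by its name, has taken for a name from the list of things; names that differ only in an ending like _2 or _b are one class to them, and where a whole thing is asked for, a point or a joint stands for the part that bears it (a point fixed in the world has none). Each returns a list of dicts, best first, with "conf" (0 to 1); they miss things now and then, are a little off and sometimes report something else, mostly with a low value. They report only what shows in the picture. A call takes as long as a camera call.
- recognise(camera, name): "extent" ([centre column, centre row, width, height] in pixels, round what is visible of it).
- pinpoint(camera, name): "pixel" ([column, row] in pixels: a listed point, or the origin of a listed thing).
The state is a dict: "time_s": time; "q": joint angles; "qvel": joint speeds; "joint_efforts": joint torques, N m; "position": TCP position; "tool_rot": TCP orientation; "ft_force": force on the tool from outside, world axes, zero at the start; "wrist_torque": the same for the moment, N m; "grip_width": finger opening in m; "gripper_force": force on a finger pad.
Only numpy, scipy, OpenCV 4.12 (cv2) and the standard library are available. Lean on these libraries where they do the work, as an engineer would, in place of code of your own. Each camera call takes 0.05 s, during which the arm holds its last target. There are 200 camera calls.

### The job

Fold the three-leaf splash guard away. First fold the outer leaf flat onto the middle leaf, then swing the two together onto the fixed leaf and press them home, without ramming the guard, until the spring catch holds them shut. Leave the jars, the mug, the mill and the tin standing where they are.

Things in the scene. Friction and masses are not known exactly. Their poses are not given: they have to be found in the camera images.
- guard: Splash guard of three upright white metal-framed leaves, 8 mm thick, z 16 to 106 mm, on a screwed-down foot (10 mm high, x -36 to 50, y -23 to 213 mm). Origin: on the first hinge's upright axis (fixed to middle leaf) at worktop height. In its frame the fixed leaf stands at x = +10 mm (mid-plane), y 12 to 165 mm; -x is the robot's side.
- bolt_nose (a point): Tip of the spring bolt of the catch, at x -17, y 157, z 58 mm in the guard's frame. The bolt pokes out towards -y from a housing (x -36 to 14, y 176 to 204, z 41 to 75 mm), is sloped on the robot's side and flat towards the fixed leaf. If the middle leaf is folded first, the outer leaf runs into this housing and cannot fold.
- middle_leaf (a joint): Angle about the first hinge: 0 = in line with the fixed leaf, growing on the robot's side to pi = parallel in front of it (rigid stops). Its own frame is the guard's turned clockwise (from above) by this angle: mid-plane x = +10, y -12 to -140 mm. A spring (0.10 N m per rad; friction 0.12 N m) opens it to about 1.2 rad if it is let go before the catch has snapped.
- catch_pin (a point): Middle of a square upright steel pin, 7.4 mm thick, z 43 to 73 mm, on the middle leaf's end, at x 10, y -158 mm in its frame. In closing it pushes the bolt aside (from 20 mm before the stop, about 10 N at the leaf's free end), then squeezes a rubber buffer (last 4.5 mm, up to about 16 N); the bolt snaps out behind it only in the last 1.5 mm before the rigid stop, and holds it.
- outer_leaf (a joint): Angle about the second hinge: 0 = in line with the middle leaf, growing on the robot's side to pi = flat on the middle leaf's front (stop; 2 mm gap). Its own frame has its origin at outer_hinge, turned clockwise from the guard's by the sum of both angles: mid-plane x = +5, y -7 to -116 mm. It stays where it is left (friction 0.04 N m).
- outer_hinge (a point): Point on the second hinge's axis (middle to outer leaf), 61 mm above the worktop; at x 5, y -146 mm in the middle leaf's frame.
- middle_edge (a point): Middle of the middle leaf's free vertical edge, 61 mm above the worktop.
- outer_edge (a point): Middle of the outer leaf's free vertical edge, 61 mm above the worktop.
- red_spice_jar: Spice jar with red cap, 45 mm wide, 108 mm high, behind the fixed leaf; origin under its centre.
- salt_mill: Small clear mill with grey top, 44 mm wide, 90 mm high, behind the fixed leaf; origin under its centre.
- green_mug: Green mug, 64 x 89 mm with handle, 48 mm high, to the left of the catch and nearer the robot; origin under its centre.
- green_spice_jar: Spice jar with green cap, 44 mm wide, 99 mm high, behind the first hinge; origin under its centre.
- small_tin: Food tin, 57 mm wide, 72 mm high, to the left of the catch; origin under its centre.

How it is judged:
By the outcome, as a careful person would: the job done as asked, in the order asked, and still so for the second after the job is handed in, with the robot touching nothing.
It also fails if it takes over 58 s, if anything falls off the work surface, if the arm or the gripper's body presses on something with over 40 N, if the wrist force passes 120 N, or if a joint passes its speed limit or range.

## Working session

There is one attempt and no reset: what is moved stays moved. The work goes in short steps, Python scripts to look and compute and a tool call to move; the robot and the scene stay as the last step left them, time stands still between calls to the robot, and variables do not carry over. Pictures are saved under pics/ and viewed, at most 10 in all, crops included, and the job is handed in when it is done.

Besides the shell and the picture viewer there is one more tool, called after "Emit:" as name(argument=value, ...), one argument or row to a line, values as JSON. move_arm: Moves the arm, as the interface text tells. Its arguments: {"type":"object","properties":{"plan":{"type":"string"},"grip_force":{"type":"number"}},"required":["plan"]}

```bash
ls; mkdir -p pics; cat > h.py <<'E'
import numpy as np, cv2
from rig import env, viewer, recognise, pinpoint
def ray(cal,px):
    K=np.array([[cal['fx'],0,cal['cx']],[0,cal['fy'],cal['cy']],[0,0,1.]])
    u=cv2.undistortPoints(np.array([[px]],float),K,np.array([cal['k1'],0,0,0.]))[0,0]
    R=np.array(cal['R']);t=np.array(cal['t'])
    return -R.T@t, R.T@np.array([u[0],u[1],1.]), u
def atz(cal,px,z):
    c,d,_=ray(cal,px); return c+d*(z-c[2])/d[2]
def tri(obs):
    A=np.zeros((3,3));b=np.zeros(3)
    for cal,px in obs:
        c,d,_=ray(cal,px);d=d/np.linalg.norm(d);P=np.eye(3)-np.outer(d,d);A+=P;b+=P@c
    return np.linalg.solve(A,b)
E
python3 - <<'E'
from h import *
s=env.observe();print(s['time_s'],s['position'],s['tool_rot'])
for n in ['scene','side','wrist']:
    im,d=viewer.get_image(n);cv2.imwrite(f'pics/{n}0.png',im[:,:,::-1]);np.save(f'{n}d.npy',d)
pts=['guard','bolt_nose','catch_pin','outer_hinge','middle_edge','outer_edge','red_spice_jar','salt_mill','green_mug','green_spice_jar','small_tin']
zs=[0,.058,.058,.061,.061,.061,0,0,0,0,0]
for p,z in zip(pts,zs):
    o=[]
    for n in ['scene','side']:
        r=pinpoint(n,p)
        if r:
            c=viewer.calibration(n);px=r[0]['pixel'];o.append((c,px))
            print(p,n,np.round(px,1),round(r[0]['conf'],2),np.round(atz(c,px,z),3))
    if len(o)==2: print('   tri',np.round(tri(o),3))
E
python3 -c "
import cv2,numpy as np
cv2.imwrite('pics/a.png',np.vstack([cv2.imread('pics/scene0.png')]))"
```

```text
pics
0.0 [ 0.12686829 -0.53482015  0.20639604] [[ 9.73027082e-01  2.30690908e-01 -4.08793838e-05]
 [ 2.30690703e-01 -9.73025946e-01  1.51933096e-03]
 [ 3.10719137e-04 -1.48778066e-03 -9.99998845e-01]]
guard scene [249.2 226.4] 0.91 [0.567 0.085 0.   ]
guard side [251.9 199.2] 0.66 [0.568 0.076 0.   ]
   tri [ 0.569  0.082 -0.003]
bolt_nose scene [192.7 226.5] 0.38 [0.558 0.235 0.058]
bolt_nose side [246.1 147.9] 0.44 [0.548 0.236 0.058]
   tri [0.55  0.236 0.06 ]
catch_pin scene [303.1 189.8] 0.64 [ 0.555 -0.076  0.058]
catch_pin side [248.4 223. ] 0.83 [ 0.562 -0.077  0.058]
   tri [ 0.56  -0.078  0.057]
outer_hinge scene [303.  193.7] 0.74 [ 0.533 -0.057  0.061]
outer_hinge side [244.  216.1] 0.71 [ 0.552 -0.058  0.061]
   tri [ 0.547 -0.062  0.058]
middle_edge scene [297.  189.1] 0.7 [ 0.563 -0.062  0.061]
middle_edge side [245.5 216.9] 0.83 [ 0.556 -0.061  0.061]
   tri [ 0.557 -0.06   0.062]
outer_edge scene [337.6 183.2] 0.91 [ 0.526 -0.173  0.061]
outer_edge side [219.  247.2] 0.96 [ 0.506 -0.151  0.061]
   tri [ 0.509 -0.158  0.07 ]
red_spice_jar scene [342.9 182.5] 0.16 [ 0.611 -0.294  0.   ]
red_spice_jar side [281.7 181.2] 0.87 [0.65  0.158 0.   ]
   tri [ 0.557 -0.121  0.132]
salt_mill scene [180.6 230.5] 0.65 [0.65  0.229 0.   ]
green_mug scene [164.7 280.9] 0.82 [ 0.496  0.329 -0.   ]
green_mug side [230.1 145.9] 0.89 [0.495 0.343 0.   ]
   tri [0.494 0.332 0.005]
green_spice_jar side [288.8 201.9] 0.95 [0.663 0.068 0.   ]
small_tin scene [135.5 260.3] 0.86 [ 0.596  0.355 -0.   ]
small_tin side [264.8 146.3] 0.76 [0.605 0.345 0.   ]
   tri [ 0.605  0.353 -0.006]
```

View pics/scene0.png

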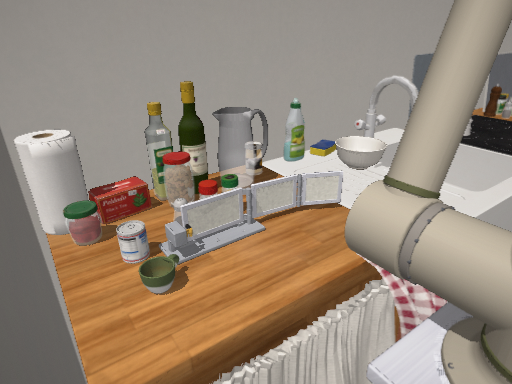

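View pics/side0.png

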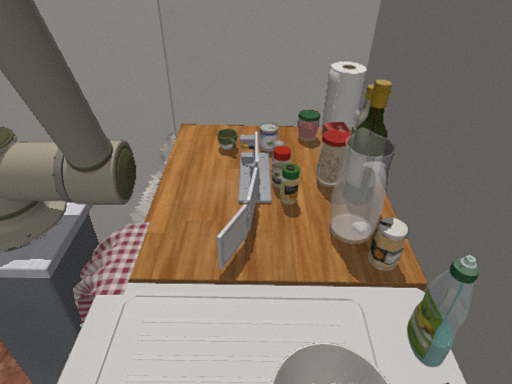

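The pictures show the fixed leaf on its foot (scene about 215,215), the middle leaf (275,197) and the outer leaf (322,188), nearly in line, with the catch at about (180,235). The network points fit a guard yaw of about 0. I'll refine that with the depth data.

```bash
cat >> h.py <<'E'
from scipy.optimize import least_squares
def cloud(n,d):
    c=viewer.calibration(n);K=np.array([[c['fx'],0,c['cx']],[0,c['fy'],c['cy']],[0,0,1.]])
    v,u=np.mgrid[0:384,0:512];m=d>0
    p=cv2.undistortPoints(np.stack([u[m],v[m]],1).astype(float)[:,None],K,np.array([c['k1'],0,0,0.]))[:,0]
    X=np.c_[p,np.ones(len(p))]*d[m][:,None]
    return (X-np.array(c['t']))@np.array(c['R'])
def cw(t): return np.array([[np.cos(t),np.sin(t)],[-np.sin(t),np.cos(t)]])
def frames(p):
    G=cw(-p[2]);o=np.array(p[:2]);M=G@cw(p[3]);h=o+M@[.005,-.146];O=M@cw(p[4])
    return (o,G),(o,M),(h,O)
def boxd(X,f,xm,y0,y1):
    q=(X-f[0])@f[1]
    return np.hypot(np.maximum(abs(q[:,0]-xm)-.004,0)-np.maximum(.004-abs(q[:,0]-xm),0)*0, np.maximum(0,np.maximum(y0-q[:,1],q[:,1]-y1)))
def dist(p,X):
    g,m,o=frames(p)
    return np.min([boxd(X,g,.01,.012,.165),boxd(X,m,.01,-.14,-.012),boxd(X,o,.005,-.116,-.007)],0)
def fit(clouds,p0,free):
    free=list(free);p0=np.array(p0,float)
    for tol in (.02,.01,.007):
        Y=np.vstack([X[(X[:,2]>.025)&(X[:,2]<.1)][:,:2] for X in clouds])
        Y=Y[dist(p0,Y)<tol]
        def f(z):
            p=p0.copy();p[free]=z;return dist(p,Y)
        r=least_squares(f,p0[free],loss='soft_l1',f_scale=.002);p0[free]=r.x
    return p0,len(Y),np.sqrt(np.mean(dist(p0,Y)**2))
def pts(p):
    g,m,o=frames(p);return dict(mid_edge=m[0]+m[1]@[.01,-.14],pin=m[0]+m[1]@[.01,-.158],hinge2=o[0],out_edge=o[0]+o[1]@[.005,-.116],nose=g[0]+g[1]@[-.017,.157])
E
python3 - <<'E'
from h import *
cs={n:cloud(n,np.load(n+'d.npy')) for n in ('scene','side')}
p0=[.569,.081,0,.15,.25]
for k in (['scene'],['side'],['scene','side']):
    p,n,e=fit([cs[i] for i in k],p0,range(5));print(k,np.round(p,4),n,e)
    print({a:np.round(b,3) for a,b in pts(p).items()})
E
```

```text
['scene'] [ 0.5597  0.0836 -0.0086  0.098   0.3507] 4212 0.0010119815466317302
{'mid_edge': array([ 0.555, -0.057]), 'pin': array([ 0.553, -0.075]), 'hinge2': array([ 0.549, -0.062]), 'out_edge': array([ 0.502, -0.168]), 'nose': array([0.544, 0.241])}
['side'] [0.5668 0.0826 0.0665 0.1656 0.394 ] 1103 0.0007051944012483061
{'mid_edge': array([ 0.563, -0.058]), 'pin': array([ 0.561, -0.076]), 'hinge2': array([ 0.557, -0.063]), 'out_edge': array([ 0.507, -0.168]), 'nose': array([0.539, 0.238])}
['scene', 'side'] [0.5652 0.084  0.0412 0.1644 0.337 ] 5266 0.0010015110271692422
{'mid_edge': array([ 0.558, -0.056]), 'pin': array([ 0.556, -0.074]), 'hinge2': array([ 0.552, -0.061]), 'out_edge': array([ 0.505, -0.168]), 'nose': array([0.542, 0.24 ])}
```

```bash
cat >> h.py <<'E'
# waypoints (x,y,z,yaw_deg,nrows) -> rows; tool x at yaw, tool z down
def rows(wps,s=None,grip=0):
    s=s or env.observe();P=np.array(s['position']);R0=np.array(s['tool_rot']);yaw=np.degrees(np.arctan2(R0[1,0],R0[0,0]))
    cur=np.r_[P,yaw];out=[]
    tgt=cur.copy()
    for w in wps:
        a=tgt.copy();b=np.array(w[:4],float);n=w[4]
        for k in range(1,n+1):
            t=a+(b-a)*k/n;d=t-cur;y=np.radians(cur[3])
            sx=round(d[0]*np.cos(y)+d[1]*np.sin(y),3);sy=round(d[0]*np.sin(y)-d[1]*np.cos(y),3);sz=round(-d[2],3);rz=round(np.radians(-d[3]),2)
            cur=cur+[sx*np.cos(y)+sy*np.sin(y),sx*np.sin(y)-sy*np.cos(y),-sz,np.degrees(-rz)]
            out.append(f'{sx:g} {sy:g} {sz:g} 0 0 {rz:g} {grip:g}')
        tgt=b
    for i in range(0,len(out),12): print('; '.join(out[i:i+12]))
    print('end',np.round(cur,3))
def swing(c,off,r,a0,a1,n,nr,z,extra=0):
    """leaf-frame tool centre (x=off,y=-r) for leaf angle a (world, cw); tool x = push dir"""
    w=[]
    for k in range(1,n+1):
        a=a0+(a1-a0)*k/n;q=np.array(c)+cw(a)@[off,-r];w.append((q[0],q[1],z,180-np.degrees(a)+extra,nr))
    return w
E
python3 - <<'E'
from h import *
p=[.565,.084,.03,.155,.35]
o=frames(p)[2]
q=o[0]+o[1]@[.036,-.1];print(q)
rows([(q[0],q[1],.2,154,16),(q[0],q[1],.06,154,5)])
E
```

```text
[ 0.53803917 -0.16687769]
0.03 -0.016 0 0 0 -0.15 0; 0.033 -0.012 0.001 0 0 -0.16 0; 0.034 -0.007 0 0 0 -0.15 0; 0.034 -0.001 0.001 0 0 -0.15 0; 0.034 0.004 0 0 0 -0.16 0; 0.034 0.009 0.001 0 0 -0.15 0; 0.031 0.014 0 0 0 -0.15 0; 0.029 0.019 0.001 0 0 -0.16 0; 0.026 0.023 -0 0 0 -0.15 0; 0.022 0.027 0 0 0 -0.15 0; 0.017 0.029 0.001 0 0 -0.16 0; 0.013 0.032 0 0 0 -0.15 0
0.008 0.034 0.001 0 0 -0.15 0; 0.002 0.034 0 0 0 -0.16 0; -0.002 0.035 0.001 0 0 -0.15 0; -0.008 0.033 0 0 0 -0.16 0; -0 0 0.028 0 0 0 0; -0 0 0.028 0 0 0 0; -0 0 0.028 0 0 0 0; -0 0 0.028 0 0 0 0; -0 0 0.028 0 0 0 0
end [ 5.38000e-01 -1.67000e-01  6.00000e-02  1.54286e+02]
```

Emit:
move_arm(
  plan="0.03 -0.016 0 0 0 -0.15 0; 0.033 -0.012 0.001 0 0 -0.16 0; 0.034 -0.007 0 0 0 -0.15 0; 0.034 -0.001 0.001 0 0 -0.15 0; 0.034 0.004 0 0 0 -0.16 0; 0.034 0.009 0.001 0 0 -0.15 0; 0.031 0.014 0 0 0 -0.15 0; 0.029 0.019 0.001 0 0 -0.16 0; 0.026 0.023 0 0 0 -0.15 0; 0.022 0.027 0 0 0 -0.15 0; 0.017 0.029 0.001 0 0 -0.16 0; 0.013 0.032 0 0 0 -0.15 0",
)

```text
time_s: 2.75
position: [0.4357, -0.2583, 0.2021]
tool_rot: [[-0.486, 0.874, 0.0], [0.874, 0.486, -0.0], [-0.0, 0.0, -1.0]]
ft_force: [-0.7, -0.1, 1.2]
grip_width: 0.0
gripper_force: 0.0
```

Emit:
move_arm(
  plan="0.008 0.034 0.001 0 0 -0.15 0; 0.002 0.034 0 0 0 -0.16 0; -0.002 0.035 0.001 0 0 -0.15 0; -0.008 0.033 0 0 0 -0.16 0; 0 0 0 0 0 0 0; 0 0 0 0 0 0 0",
)

```text
time_s: 3.5
position: [0.5373, -0.1673, 0.1999]
tool_rot: [[-0.9, 0.435, -0.0], [0.435, 0.9, -0.0], [0.0, -0.0, -1.0]]
ft_force: [0.5, -0.2, -0.3]
grip_width: 0.0001
gripper_force: 0.0
```

```bash
python3 - <<'E'
from h import *
s=env.observe();print(s['time_s'],s['position'],np.round(s['tool_rot'],3),s['grip_width'],s['q'])
im,d=viewer.get_image('wrist');cv2.imwrite('pics/wrist1.png',im[:,:,::-1]);X=cloud('wrist',d);np.save('w1.npy',X)
p0=[.565,.084,.03,.155,.35]
print(fit([X],p0,range(5)))
m=(X[:,2]>.09)&(X[:,2]<.115);Y=X[m][:,:2];Y=Y[dist(p0,Y)<.02]
print(len(Y),fit([np.c_[Y,np.full(len(Y),.06)]],p0,range(5)))
E
```

```text
3.5 [ 0.53727686 -0.16725195  0.19994724] [[-0.9    0.435 -0.   ]
 [ 0.435  0.9   -0.   ]
 [ 0.    -0.    -1.   ]] 0.00011644280706401815 [-2.93366360e+01  2.33877507e+01  7.29889655e+01 -1.42209077e-02
  8.36385038e+01 -9.35308955e+01]
(array([ 0.55841629,  0.0925318 , -0.10992467, -0.02307984,  0.40323543]), 4874, np.float64(0.0005733711774875566))
3644 (array([ 5.67621149e-01,  7.95412196e-02, -1.61670350e-01, -2.25861708e-04,
        2.95280836e-01]), 3643, np.float64(0.0008773747937709561))
```

View pics/wrist1.png

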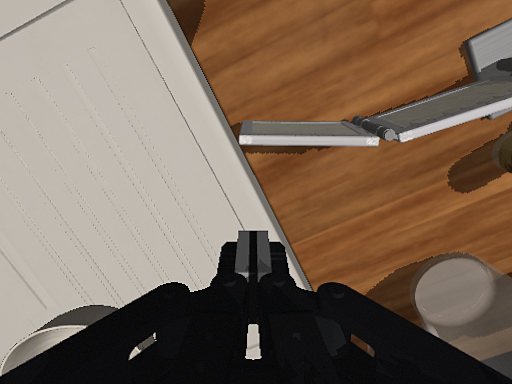

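```bash
python3 - <<'E'
from h import *
c=viewer.calibration('wrist')
for px in [(241,141),(378,142),(401,137),(511,102),(253,240),(445,290)]: print(px,np.round(atz(c,px,.106),4))
E
```

```text
(241, 141) [ 0.5076 -0.1633  0.106 ]
(378, 142) [ 0.5543 -0.0688  0.106 ]
(401, 137) [ 0.5582 -0.0519  0.106 ]
(511, 102) [0.5683 0.0273 0.106 ]
(253, 240) [ 0.5879 -0.1918  0.106 ]
(445, 290) [ 0.7044 -0.0609  0.106 ]
```

```bash
python3 - <<'E'
from h import *
h=[.553,-.060]
q=np.array(h)+cw(.459)@[.034,-.1]
w=[(q[0],q[1],.06,153.7,6)]
w+=swing(h,.021,.1,.459,.46,1,2,.06)+swing(h,.020,.1,.46,3.14,28,1,.06)
rows(w)
E
```

```text
-0 0.001 0.023 0 0 0 0; -0 0 0.024 0 0 0 0; -0 0.001 0.023 0 0 0 0; -0 0 0.023 0 0 0.01 0; -0.001 0.001 0.024 0 0 -0 0; 0 0 0.023 0 0 -0 0; 0.007 0 0 0 0 -0 0; 0.006 0 0 0 0 -0 0; 0.011 -0.001 0 0 0 0.09 0; 0.01 -0.002 0 0 0 0.1 0; 0.009 -0.001 0 0 0 0.1 0; 0.01 -0.001 0 0 0 0.09 0
0.01 -0.002 0 0 0 0.1 0; 0.009 -0.001 0 0 0 0.09 0; 0.01 -0.002 0 0 0 0.1 0; 0.01 -0.001 0 0 0 0.09 0; 0.009 -0.002 0 0 0 0.1 0; 0.01 -0.001 0 0 0 0.1 0; 0.01 -0.002 0 0 0 0.09 0; 0.009 -0.001 0 0 0 0.1 0; 0.01 -0.002 0 0 0 0.09 0; 0.01 -0.001 0 0 0 0.1 0; 0.009 -0.001 0 0 0 0.09 0; 0.01 -0.002 0 0 0 0.1 0
0.01 -0.001 0 0 0 0.1 0; 0.009 -0.002 0 0 0 0.09 0; 0.01 -0.001 0 0 0 0.1 0; 0.01 -0.002 0 0 0 0.09 0; 0.009 -0.001 0 0 0 0.1 0; 0.01 -0.001 0 0 0 0.09 0; 0.009 -0.002 0 0 0 0.1 0; 0.01 -0.001 0 0 0 0.1 0; 0.01 -0.002 0 0 0 0.09 0; 0.009 -0.001 0 0 0 0.1 0; 0.01 -0.002 0 0 0 0.09 0; 0.01 -0.001 0 0 0 0.1 0
end [0.533 0.04  0.06  0.046]
```

Emit:
move_arm(
  plan="0 0.001 0.023 0 0 0 0; 0 0 0.024 0 0 0 0; 0 0.001 0.023 0 0 0 0; 0 0 0.023 0 0 0.01 0; -0.001 0.001 0.024 0 0 0 0; 0 0 0.023 0 0 0 0; 0.007 0 0 0 0 0 0; 0.006 0 0 0 0 0 0; 0.011 -0.001 0 0 0 0.09 0; 0.01 -0.002 0 0 0 0.1 0; 0.009 -0.001 0 0 0 0.1 0; 0.01 -0.001 0 0 0 0.09 0",
)

```text
time_s: 5.05
position: [0.4924, -0.141, 0.0614]
tool_rot: [[-0.666, 0.746, 0.002], [0.746, 0.666, -0.001], [-0.002, 0.001, -1.0]]
ft_force: [-0.0, -1.0, 0.4]
grip_width: 0.0002
gripper_force: 0.2
```

```bash
python3 - <<'E'
from h import *
im,d=viewer.get_image('scene');i2,_=viewer.get_image('side');cv2.imwrite('pics/b.png',np.hstack([im[120:300,130:400],i2[120:300,130:400]])[:,:,::-1])
E
```

```text
(no output)
```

View pics/b.png

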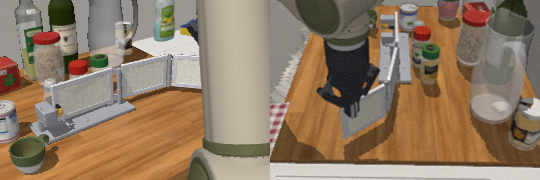

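The left half shows the guard with the middle leaf unmoved. In the right half (about 365,110) the gripper is behind the outer leaf and swinging it, so I'll continue.

Emit:
move_arm(
  plan="0.01 -0.002 0 0 0 0.1 0; 0.009 -0.001 0 0 0 0.09 0; 0.01 -0.002 0 0 0 0.1 0; 0.01 -0.001 0 0 0 0.09 0; 0.009 -0.002 0 0 0 0.1 0; 0.01 -0.001 0 0 0 0.1 0; 0.01 -0.002 0 0 0 0.09 0; 0.009 -0.001 0 0 0 0.1 0; 0.01 -0.002 0 0 0 0.09 0; 0.01 -0.001 0 0 0 0.1 0; 0.009 -0.001 0 0 0 0.09 0; 0.01 -0.002 0 0 0 0.1 0",
)

```text
time_s: 6.65
position: [0.4542, -0.0371, 0.0608]
tool_rot: [[0.407, 0.913, 0.002], [0.913, -0.407, -0.001], [-0.0, 0.002, -1.0]]
ft_force: [0.1, -0.4, -0.6]
grip_width: -0.0
gripper_force: 0.2
```

```bash
cat >> h.py <<'E'
def look(p0,free,cams=('scene','side')):
    cl=[]
    s=env.observe()
    for n in cams:
        X=cloud(n,viewer.get_image(n)[1]);X=X[np.hypot(*(X[:,:2]-np.array(s['position'])[:2]).T)>.03] if 0 else X
        cl.append(X)
    for X in cl+[np.vstack(cl)]:
        p,n,e=fit([X],p0,free);print(np.round(p,3),n,round(e,4))
E
python3 - <<'E'
from h import *
s=env.observe();print(s['time_s'],s['position'],s['ft_force'])
look([.565,.084,.03,.155,1.8],[3,4])
E
```

```text
6.65 [ 0.45423583 -0.03707711  0.0608237 ] [ 0.14572887 -0.42173405 -0.60998899]
[0.565 0.084 0.03  0.16  1.9  ] 3621 0.0009
[0.565 0.084 0.03  0.097 1.855] 1413 0.001
[0.565 0.084 0.03  0.144 1.892] 4982 0.001
```

Emit:
move_arm(
  plan="0.01 -0.001 0 0 0 0.1 0; 0.009 -0.002 0 0 0 0.09 0; 0.01 -0.001 0 0 0 0.1 0; 0.01 -0.002 0 0 0 0.09 0; 0.009 -0.001 0 0 0 0.1 0; 0.01 -0.001 0 0 0 0.09 0; 0.009 -0.002 0 0 0 0.1 0; 0.01 -0.001 0 0 0 0.1 0; 0.01 -0.002 0 0 0 0.09 0; 0.009 -0.001 0 0 0 0.1 0; 0.01 -0.002 0 0 0 0.09 0; 0.005 -0.001 0 0 0 0.1 0",
)

```text
time_s: 8.25
position: [0.5289, 0.0395, 0.0604]
tool_rot: [[1.0, 0.003, 0.001], [0.003, -1.0, -0.0], [0.001, 0.0, -1.0]]
ft_force: [-1.1, 1.2, 0.5]
grip_width: 0.0005
gripper_force: 0.2
```

```bash
python3 - <<'E'
from h import *
s=env.observe();print(s['time_s'],s['position'],s['ft_force'])
look([.565,.084,.03,.155,3.0],[3,4])
E
```

```text
8.25 [0.52891014 0.03945274 0.06043014] [-1.06438395  1.20092661  0.53973565]
[0.565 0.084 0.03  0.19  2.968] 3028 0.0009
[0.565 0.084 0.03  0.106 2.784] 424 0.0024
[0.565 0.084 0.03  0.144 2.941] 3400 0.001
```

Emit:
move_arm(
  plan="0.004 0 0 0 0 0.04 0; 0.003 0 0 0 0 0.04 0; 0.003 0 0 0 0 0.03 0; 0.003 0 0 0 0 0.03 0; 0.002 0 0 0 0 0 0; 0.002 0 0 0 0 0 0; 0 0 0 0 0 0 0",
)

```text
time_s: 9.22
position: [0.5453, 0.0385, 0.06]
tool_rot: [[0.991, -0.136, 0.0], [-0.136, -0.991, -0.0], [0.0, 0.0, -1.0]]
ft_force: [-0.1, 1.1, 1.1]
grip_width: -0.0
gripper_force: 0.0
```

Emit:
move_arm(
  plan="0.002 0 0 0 0 0 0; 0.001 0 0 0 0 0 0; 0.001 0 0 0 0 0 0; 0.001 0 0 0 0 0 0; 0 0 0 0 0 0 0",
)

```text
time_s: 9.85
position: [0.5502, 0.0379, 0.06]
tool_rot: [[0.991, -0.137, 0.0], [-0.137, -0.991, -0.0], [0.0, 0.0, -1.0]]
ft_force: [-2.8, -1.3, 0.8]
grip_width: -0.0001
gripper_force: 1.1
```

```bash
python3 - <<'E'
from h import *
s=env.observe();print(s['time_s'],s['position'],s['ft_force'])
look([.565,.084,.03,.15,3.1],[3,4])
E
```

```text
9.85 [0.55024842 0.0378802  0.06000254] [-2.78697443 -1.26599671  0.83611746]
[0.565 0.084 0.03  0.129 3.156] 2919 0.0008
[0.565 0.084 0.03  0.05  3.003] 209 0.0033
[0.565 0.084 0.03  0.062 3.104] 3112 0.0012
```

```bash
python3 - <<'E'
from h import *
rows([(.535,.040,.06,-8,1),(.535,.040,.2,-8,4),(.605,-.045,.2,172,19)])
E
```

```text
-0.015 -0 -0 0 0 0 0; -0 -0 -0.035 0 0 0 0; -0 -0 -0.035 0 0 0 0; -0 -0 -0.035 0 0 0 0; -0 -0 -0.035 0 0 0 0; 0.004 0.004 -0 0 0 -0.16 0; 0.003 0.004 -0 0 0 -0.17 0; 0.003 0.006 -0 0 0 -0.16 0; 0.002 0.005 -0 0 0 -0.17 0; 0.001 0.006 -0 0 0 -0.16 0; 0 0.006 -0 0 0 -0.17 0; -0.001 0.005 -0 0 0 -0.17 0
-0.002 0.006 -0 0 0 -0.16 0; -0.002 0.005 -0 0 0 -0.17 0; -0.004 0.005 -0 0 0 -0.16 0; -0.004 0.003 -0 0 0 -0.17 0; -0.005 0.004 -0 0 0 -0.16 0; -0.005 0.002 -0 0 0 -0.17 0; -0.006 0.001 -0 0 0 -0.16 0; -0.006 0.001 -0 0 0 -0.17 0; -0.006 -0.001 -0 0 0 -0.16 0; -0.005 -0.001 -0 0 0 -0.17 0; -0.006 -0.002 -0 0 0 -0.16 0; -0.004 -0.003 -0 0 0 -0.17 0
end [ 6.05000e-01 -4.40000e-02  2.00000e-01  1.72044e+02]
```

Emit:
move_arm(
  plan="-0.015 0 0 0 0 0 0; 0 0 -0.035 0 0 0 0; 0 0 -0.035 0 0 0 0; 0 0 -0.035 0 0 0 0; 0 0 -0.035 0 0 0 0; 0.004 0.004 0 0 0 -0.16 0; 0.003 0.004 0 0 0 -0.17 0; 0.003 0.006 0 0 0 -0.16 0; 0.002 0.005 0 0 0 -0.17 0; 0.001 0.006 0 0 0 -0.16 0; 0 0.006 0 0 0 -0.17 0; -0.001 0.005 0 0 0 -0.17 0",
)

```text
time_s: 11.45
position: [0.5609, 0.0087, 0.2002]
tool_rot: [[0.516, 0.856, 0.002], [0.856, -0.516, 0.0], [0.001, 0.001, -1.0]]
ft_force: [-0.3, -0.5, 0.2]
grip_width: -0.0001
gripper_force: 0.0
```

Emit:
move_arm(
  plan="-0.002 0.006 0 0 0 -0.16 0; -0.002 0.005 0 0 0 -0.17 0; -0.004 0.005 0 0 0 -0.16 0; -0.004 0.003 0 0 0 -0.17 0; -0.005 0.004 0 0 0 -0.16 0; -0.005 0.002 0 0 0 -0.17 0; -0.006 0.001 0 0 0 -0.16 0; -0.006 0.001 0 0 0 -0.17 0; -0.006 -0.001 0 0 0 -0.16 0; -0.005 -0.001 0 0 0 -0.17 0; -0.006 -0.002 0 0 0 -0.16 0; -0.004 -0.003 0 0 0 -0.17 0",
)

```text
time_s: 12.95
position: [0.6054, -0.0446, 0.2001]
tool_rot: [[-0.991, 0.133, 0.001], [0.133, 0.991, -0.0], [-0.001, 0.0, -1.0]]
ft_force: [0.2, -0.6, 0.5]
grip_width: -0.0
gripper_force: 0.0
```

```bash
python3 - <<'E'
from h import *
s=env.observe();print(s['time_s'],s['position'],s['ft_force'],s['q'])
im,d=viewer.get_image('wrist');cv2.imwrite('pics/w2.png',im[:,:,::-1])
look([.565,.084,.03,.12,3.14],[3,4])
E
```

```text
12.95 [ 0.6053668  -0.04459133  0.20012185] [ 0.24920218 -0.60724787  0.47479614] [-1.53833067e+01  2.78448331e+01  6.54664892e+01  1.93610535e-02
  8.66125783e+01 -9.77492439e+01]
[0.565 0.084 0.03  0.129 3.167] 3017 0.0008
[ 0.565  0.084  0.03  -0.015  2.235] 179 0.0026
[0.565 0.084 0.03  0.056 3.141] 3196 0.0011
```

View pics/w2.png

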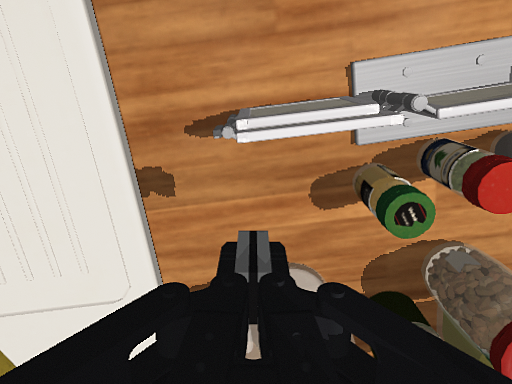

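The outer leaf lies flat on the middle leaf: two parallel strips from (237,118–137) to (405,105–120). Hinge 1 is at about (415,102), and the fixed leaf starts at (437,112).

```bash
python3 - <<'E'
from h import *
c=viewer.calibration('wrist')
for px in [(238,138),(404,121),(240,122),(378,107),(420,103),(437,114),(511,103),(232,130),(408,205)]: print(px,np.round(atz(c,px,.106),4))
print(c['R'],c['t'])
E
```

```text
(238, 138) [ 0.5732 -0.0512  0.106 ]
(404, 121) [0.5783 0.0745 0.106 ]
(240, 122) [ 0.5613 -0.0478  0.106 ]
(378, 107) [0.565  0.0556 0.106 ]
(420, 103) [0.5667 0.0861 0.106 ]
(437, 114) [0.5766 0.0985 0.106 ]
(511, 103) [0.5765 0.1508 0.106 ]
(232, 130) [ 0.5664 -0.0548  0.106 ]
(408, 205) [0.6471 0.0772 0.106 ]
[[ 1.41096790e-01  9.89995723e-01 -4.04377072e-04]
 [ 9.42973634e-01 -1.34270666e-01  3.04585150e-01]
 [ 3.01483700e-01 -4.33573039e-02 -9.52485025e-01]] [-0.04150044 -0.61346418  0.18844989]
```

```bash
python3 - <<'E'
from h import *
c=viewer.calibration('side')
for px in [(355,228),(333,222),(357,243)]: print(px,np.round(atz(c,px,0),3))
for n in ('scene','side'):
    X=cloud(n,np.load(n+'d.npy'));m=(X[:,2]>.11)&(X[:,2]<.3)&(X[:,0]>.4)&(X[:,0]<.8)&(abs(X[:,1]-.05)<.35);Y=X[m]
    print(n,len(Y)); 
    for x in np.arange(.4,.8,.05):
        k=Y[(Y[:,0]>=x)&(Y[:,0]<x+.05)]
        if len(k)>5: print(round(x,2),len(k),np.round(np.percentile(k[:,1],[2,50,98]),2))
h=[.567,.085]
w=[(.605,-.04,.2,178,1),(.605,-.04,.06,178,6)]+swing(h,.031,.125,.04,.041,1,2,.06)+swing(h,.025,.125,.041,2.9,32,1,.06)
rows(w)
E
```

```text
(355, 228) [ 0.814 -0.025  0.   ]
(333, 222) [ 0.765 -0.005  0.   ]
(357, 243) [ 0.808 -0.074  0.   ]
scene 2073
0.7 288 [-0.04 -0.01  0.18]
0.75 1784 [-0.13  0.01  0.2 ]
side 2908
0.7 125 [-0.05 -0.03  0.18]
0.75 2783 [-0.14 -0.06  0.18]
0.001 0.004 0 0 0 -0.11 0; -0 0 0.023 0 0 0 0; -0 0 0.024 0 0 0 0; -0 0 0.023 0 0 0 0; -0 0 0.023 0 0 0 0; -0 0 0.024 0 0 0 0; -0 0 0.023 0 0 0 0; 0.006 -0 0 0 0 0.01 0; 0.006 -0.001 0 0 0 -0 0; 0.017 -0.002 0 0 0 0.09 0; 0.011 -0.002 0 0 0 0.09 0; 0.012 -0.001 0 0 0 0.09 0
0.011 -0.002 0 0 0 0.09 0; 0.011 -0.002 0 0 0 0.09 0; 0.011 -0.002 0 0 0 0.09 0; 0.012 -0.002 0 0 0 0.08 0; 0.011 -0.001 0 0 0 0.09 0; 0.011 -0.002 0 0 0 0.09 0; 0.011 -0.002 0 0 0 0.09 0; 0.012 -0.001 0 0 0 0.09 0; 0.011 -0.002 0 0 0 0.09 0; 0.011 -0.002 0 0 0 0.09 0; 0.011 -0.001 0 0 0 0.09 0; 0.012 -0.002 0 0 0 0.09 0
0.011 -0.002 0 0 0 0.09 0; 0.011 -0.002 0 0 0 0.09 0; 0.011 -0.001 0 0 0 0.09 0; 0.012 -0.002 0 0 0 0.09 0; 0.011 -0.002 0 0 0 0.09 0; 0.011 -0.002 0 0 0 0.09 0; 0.011 -0.001 0 0 0 0.08 0; 0.012 -0.002 0 0 0 0.09 0; 0.011 -0.002 0 0 0 0.09 0; 0.011 -0.001 0 0 0 0.09 0; 0.011 -0.002 0 0 0 0.09 0; 0.012 -0.002 0 0 0 0.09 0
0.011 -0.002 0 0 0 0.09 0; 0.011 -0.001 0 0 0 0.09 0; 0.011 -0.002 0 0 0 0.09 0; 0.012 -0.002 0 0 0 0.09 0; 0.011 -0.002 0 0 0 0.09 0
end [ 0.513  0.201  0.06  13.734]
```

Emit:
move_arm(
  plan="0.001 0.004 0 0 0 -0.11 0; 0 0 0.035 0 0 0 0; 0 0 0.035 0 0 0 0; 0 0 0.035 0 0 0 0; 0 0 0.035 0 0 0 0; 0.006 0 0 0 0 0.01 0; 0.006 -0.001 0 0 0 0 0; 0.006 0 0 0 0 0 0; 0.011 -0.002 0 0 0 0.09 0; 0.011 -0.002 0 0 0 0.09 0; 0.012 -0.001 0 0 0 0.09 0",
)

```text
time_s: 14.48
position: [0.5524, -0.0417, 0.0614]
tool_rot: [[-0.952, 0.307, 0.003], [0.307, 0.952, -0.001], [-0.003, -0.0, -1.0]]
ft_force: [0.3, -0.8, -0.2]
grip_width: 0.0002
gripper_force: 0.7
```

Emit:
move_arm(
  plan="0.011 -0.002 0 0 0 0.09 0; 0.011 -0.002 0 0 0 0.09 0; 0.011 -0.002 0 0 0 0.09 0; 0.012 -0.002 0 0 0 0.08 0; 0.011 -0.001 0 0 0 0.09 0; 0.011 -0.002 0 0 0 0.09 0; 0.011 -0.002 0 0 0 0.09 0; 0.012 -0.001 0 0 0 0.09 0; 0.011 -0.002 0 0 0 0.09 0; 0.011 -0.002 0 0 0 0.09 0; 0.011 -0.001 0 0 0 0.09 0; 0.012 -0.002 0 0 0 0.09 0",
)

```text
time_s: 15.98
position: [0.4486, 0.0367, 0.0612]
tool_rot: [[-0.187, 0.982, 0.003], [0.982, 0.187, -0.001], [-0.002, 0.002, -1.0]]
ft_force: [0.7, -1.2, -1.0]
grip_width: -0.0002
gripper_force: 1.0
```

```bash
python3 - <<'E'
from h import *
s=env.observe();print(s['time_s'],s['position'],s['ft_force'],s['q'])
im,d=viewer.get_image('scene');cv2.imwrite('pics/s3.png',im[100:330,60:420,::-1])
look([.567,.085,0,1.35,3.14],[3])
h=np.array([.567,.085]);v=np.array(s['position'])[:2]-h
# leaf angle implied by tool pos with offset .025
print('a', np.arctan2(-v[0],-v[1])+np.arcsin(.025/np.linalg.norm(v)),np.linalg.norm(v))
E
```

```text
15.975 [0.44864916 0.03673698 0.06119032] [ 0.67298163 -1.22313011 -1.01216866] [-1.04284149e+01  2.22843763e+01  1.02343974e+02 -3.99204640e-02
  5.52109375e+01 -2.12006041e+01]
[0.567 0.085 0.    1.439 3.14 ] 3063 0.0015
[0.567 0.085 0.    1.251 3.14 ] 1401 0.0015
[0.567 0.085 0.    1.383 3.14 ] 4442 0.0015
a 1.380454217182691 0.12781329877765202
```

View pics/s3.png

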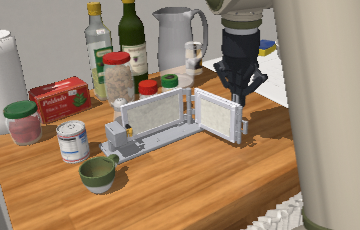

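The stacked leaves stand at about 80° to the fixed leaf (crop 218,115) with the gripper behind them, and the jars are untouched. I'll carry on.

Emit:
move_arm(
  plan="0.011 -0.002 0 0 0 0.09 0; 0.011 -0.002 0 0 0 0.09 0; 0.011 -0.001 0 0 0 0.09 0; 0.012 -0.002 0 0 0 0.09 0; 0.011 -0.002 0 0 0 0.09 0; 0.011 -0.002 0 0 0 0.09 0; 0.011 -0.001 0 0 0 0.08 0; 0.012 -0.002 0 0 0 0.09 0; 0.011 -0.002 0 0 0 0.09 0; 0.011 -0.001 0 0 0 0.09 0; 0.011 -0.002 0 0 0 0.09 0; 0.012 -0.002 0 0 0 0.09 0",
)

```text
time_s: 17.62
position: [0.4674, 0.1654, 0.0603]
tool_rot: [[0.77, 0.638, -0.001], [0.638, -0.77, -0.0], [-0.001, -0.0, -1.0]]
ft_force: [-1.3, -2.2, 0.4]
grip_width: 0.0001
gripper_force: 1.4
```

```bash
python3 - <<'E'
from h import *
s=env.observe();print(s['time_s'],s['position'],s['ft_force'])
look([.567,.085,0,2.45,3.14],[3])
h=np.array([.567,.085]);v=np.array(s['position'])[:2]-h
a=np.arctan2(-v[0],-v[1])+np.arcsin(.025/np.linalg.norm(v))
print('a',a,np.linalg.norm(v))
print(pts([.567,.085,0,a,3.14]))
rows(swing(h,.025,.125,a,2.95,7,1,.06)+swing(h,.025,.122,2.95,3.0,2,1,.06))
E
```

```text
17.625 [0.46735664 0.1653718  0.06028394] [-1.29835894 -2.17370929  0.35659072]
[0.567 0.085 0.    2.415 3.14 ] 1718 0.0017
[0.567 0.085 0.    2.308 3.14 ] 861 0.0013
[0.567 0.085 0.    2.389 3.14 ] 2538 0.0015
a 2.446094622480549 0.12801728763762138
{'mid_edge': array([0.46961515, 0.18607518]), 'pin': array([0.45808133, 0.1998944 ]), 'hinge2': array([0.46960922, 0.19388542]), 'out_edge': array([0.5479136 , 0.10815664]), 'nose': array([0.55 , 0.242])}
0.008 -0.001 0 0 0 0.07 0; 0.009 -0.002 0 0 0 0.07 0; 0.009 -0.001 0 0 0 0.07 0; 0.009 -0.001 0 0 0 0.08 0; 0.009 -0.002 0 0 0 0.07 0; 0.01 -0.002 0 0 0 0.07 0; 0.009 -0.001 0 0 0 0.07 0; 0.003 0.002 0 0 0 0.03 0; 0.003 -0 0 0 0 0.02 0
end [0.525 0.202 0.06  8.259]
```

Emit:
move_arm(
  plan="0.008 -0.001 0 0 0 0.07 0; 0.009 -0.002 0 0 0 0.07 0; 0.009 -0.001 0 0 0 0.07 0; 0.009 -0.001 0 0 0 0.08 0; 0.009 -0.002 0 0 0 0.07 0; 0.009 -0.002 0 0 0 0.07 0; 0.007 -0.001 0 0 0 0.07 0; 0.003 0.002 0 0 0 0.03 0; 0.003 0 0 0 0 0.02 0; 0 0 0 0 0 0 0",
)

```text
time_s: 18.98
position: [0.522, 0.201, 0.06]
tool_rot: [[0.99, 0.143, 0.0], [0.143, -0.99, 0.0], [0.0, 0.0, -1.0]]
ft_force: [-2.1, 0.4, -1.5]
grip_width: -0.0002
gripper_force: 1.2
```

```bash
python3 - <<'E'
from h import *
s=env.observe();print(s['time_s'],s['position'],s['ft_force'])
h=np.array([.567,.085]);v=np.array(s['position'])[:2]-h
a=np.arctan2(-v[0],-v[1]);a+=2*np.pi*(a<0);a+=np.arcsin(.025/np.linalg.norm(v))
print('a',a,np.linalg.norm(v))
im,d=viewer.get_image('scene');cv2.imwrite('pics/s4.png',cv2.resize(im[180:280,130:290,::-1],None,fx=4,fy=4))
E
```

```text
18.975 [0.52201434 0.20096076 0.06001485] [-2.12167774  0.43726164 -1.48043895]
a 2.973901074820301 0.12438089531632854
```

View pics/s4.png

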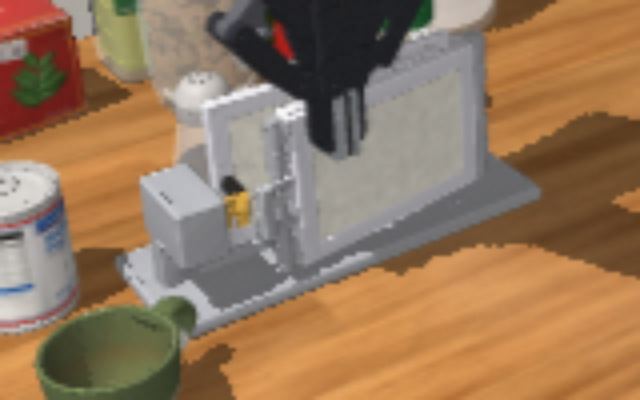

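The stack is nearly closed. The pin edge (crop 285,110) stands just in front of the yellow bolt (237,208), and the fingers press near its free edge. I'll shift a little outward and press slowly.

Emit:
move_arm(
  plan="-0.003 0 0 0 0 0 0; 0 -0.008 0 0 0 0 0; 0.003 0 0 0 0 0.02 0; 0.003 0 0 0 0 0.02 0; 0.002 0 0 0 0 0.02 0; 0.002 0 0 0 0 0.02 0; 0.002 0 0 0 0 0.02 0; 0.002 0 0 0 0 0.02 0; 0.002 0 0 0 0 0.02 0; 0 0 0 0 0 0 0",
)

```text
time_s: 20.27
position: [0.5334, 0.2104, 0.0599]
tool_rot: [[1.0, 0.002, -0.001], [0.002, -1.0, 0.001], [-0.001, -0.001, -1.0]]
ft_force: [-5.5, 2.4, 0.9]
grip_width: -0.0001
gripper_force: 2.5
```

Emit:
move_arm(
  plan="0.001 0 0 0 0 0 0; 0.001 0 0 0 0 0 0; 0.001 0 0 0 0 0 0; 0.001 0 0 0 0 0 0; 0 0 0 0 0 0 0",
)

```text
time_s: 20.9
position: [0.5363, 0.2105, 0.0599]
tool_rot: [[1.0, 0.002, -0.004], [0.002, -1.0, 0.001], [-0.004, -0.001, -1.0]]
ft_force: [-9.1, 2.7, 2.8]
grip_width: -0.0003
gripper_force: 4.8
```

Emit:
move_arm(
  plan="0.001 0 0 0 0 0 0; 0.001 0 0 0 0 0 0; 0.001 0 0 0 0 0 0; 0 0 0 0 0 0 0",
)

```text
time_s: 21.4
position: [0.5386, 0.2109, 0.0598]
tool_rot: [[1.0, 0.003, -0.005], [0.003, -1.0, 0.001], [-0.005, -0.001, -1.0]]
ft_force: [-13.6, 5.9, 4.5]
grip_width: -0.0002
gripper_force: 6.3
```

Emit:
move_arm(
  plan="0.001 0 0 0 0 0 0; 0.001 0 0 0 0 0 0; 0 0 0 0 0 0 0",
)

```text
time_s: 21.78
position: [0.5398, 0.211, 0.0599]
tool_rot: [[1.0, 0.003, -0.007], [0.003, -1.0, 0.001], [-0.007, -0.001, -1.0]]
ft_force: [-15.2, 4.9, 7.0]
grip_width: -0.0001
gripper_force: 8.0
```

Emit:
move_arm(
  plan="0.001 0 0 0 0 0 0; 0.001 0 0 0 0 0 0; 0 0 0 0 0 0 0",
)

```text
time_s: 22.15
position: [0.5398, 0.211, 0.0598]
tool_rot: [[1.0, 0.003, -0.011], [0.003, -1.0, 0.001], [-0.011, -0.001, -1.0]]
ft_force: [-25.0, 4.5, 12.6]
grip_width: -0.0001
gripper_force: 12.2
```

```bash
python3 - <<'E'
from h import *
im,d=viewer.get_image('scene');i2,_=viewer.get_image('side')
cv2.imwrite('pics/s5.png',np.hstack([cv2.resize(im[190:260,150:240,::-1],None,fx=4.4,fy=4.4,interpolation=2),cv2.resize(i2[120:190,210:300,::-1],None,fx=4.4,fy=4.4,interpolation=2)]))
X=cloud('scene',d)
print(fit([X],[.567,.085,0,3.1,3.14],[3]))
E
```

```text
(array([0.567     , 0.085     , 0.        , 3.01051908, 3.14      ]), 1663, np.float64(0.0015913702731284404))
```

View pics/s5.png

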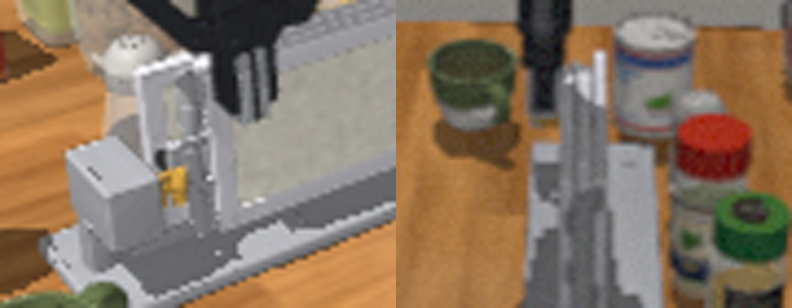

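The bolt (left, 172,185) is not clearly behind the pin yet. The side view shows the leaves stacked parallel. The expected force at snap is about 35 N at this lever, so I'll keep pressing in small steps.

Emit:
move_arm(
  plan="0.001 0 0 0 0 0 0; 0 0 0 0 0 0 0; 0 0 0 0 0 0 0",
)

```text
time_s: 22.62
position: [0.5398, 0.2111, 0.0598]
tool_rot: [[1.0, 0.003, -0.013], [0.003, -1.0, 0.0], [-0.013, -0.0, -1.0]]
ft_force: [-28.2, 4.1, 14.7]
grip_width: -0.0001
gripper_force: 14.3
```

Emit:
move_arm(
  plan="0.001 0 0 0 0 0 0; 0 0 0 0 0 0 0; 0 0 0 0 0 0 0",
)

```text
time_s: 23.0
position: [0.5398, 0.2111, 0.0598]
tool_rot: [[1.0, 0.003, -0.015], [0.003, -1.0, 0.0], [-0.015, -0.0, -1.0]]
ft_force: [-32.6, 4.2, 17.6]
grip_width: 0.0002
gripper_force: 16.4
```

Emit:
move_arm(
  plan="-0.004 0 0 0 0 0 0; -0.003 0 0 0 0 0 0; 0 0 0 0 0 0 0",
)

```text
time_s: 23.38
position: [0.5385, 0.2106, 0.0599]
tool_rot: [[1.0, 0.002, -0.003], [0.002, -1.0, 0.001], [-0.003, -0.001, -1.0]]
ft_force: [-9.4, 3.4, 2.9]
grip_width: 0.0001
gripper_force: 4.2
```

Emit:
move_arm(
  plan="-0.002 0 0 0 0 0 0; -0.002 0 0 0 0 0 0; 0 0 0 0 0 0 0",
)

```text
time_s: 23.75
position: [0.5363, 0.2099, 0.0602]
tool_rot: [[1.0, 0.002, 0.001], [0.002, -1.0, -0.0], [0.001, 0.0, -1.0]]
ft_force: [0.1, 0.5, 0.4]
grip_width: -0.0003
gripper_force: 0.0
```

```bash
python3 - <<'E'
from h import *
im,d=viewer.get_image('scene')
cv2.imwrite('pics/s6.png',cv2.resize(im[180:270,140:270,::-1],None,fx=5,fy=5,interpolation=2))
X=cloud('scene',d)
print(fit([X],[.567,.085,0,3.1,3.14],[3]))
E
```

```text
(array([0.567     , 0.085     , 0.        , 3.09277977, 3.14      ]), 1641, np.float64(0.0014889660164118586))
```

View pics/s6.png

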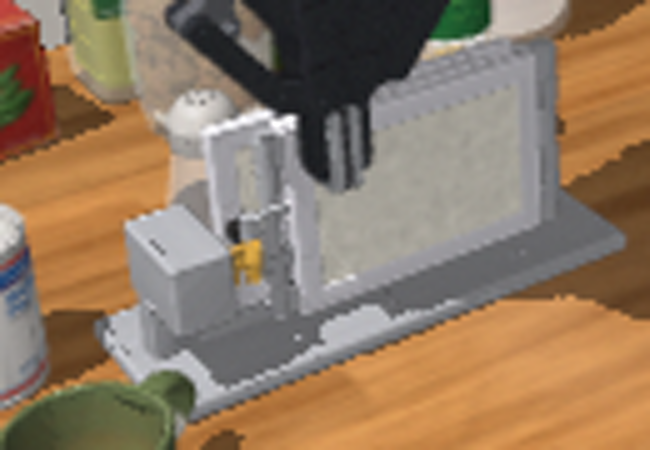

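The force fell to zero after a 3 mm retreat and the stack did not follow, so the catch holds. I'll retreat clear to confirm.

Emit:
move_arm(
  plan="-0.01 0 0 0 0 0 0; -0.02 0 0 0 0 0 0; -0.03 0 0 0 0 0 0; 0 0 -0.04 0 0 0 0; 0 0 -0.04 0 0 0 0; 0 0 -0.04 0 0 0 0; -0.04 0 0 0 0 0 0; 0 0 0 0 0 0 0; 0 0 0 0 0 0 0",
)

```text
time_s: 24.92
position: [0.4359, 0.2097, 0.18]
tool_rot: [[1.0, 0.003, 0.0], [0.003, -1.0, -0.0], [0.0, 0.0, -1.0]]
ft_force: [0.2, 0.2, -0.1]
grip_width: -0.0003
gripper_force: 0.0
```

```bash
python3 - <<'E'
from h import *
s=env.observe();print(s['time_s'],s['position'],s['ft_force'])
im,d=viewer.get_image('scene');i2,d2=viewer.get_image('side')
print(fit([cloud('scene',d)],[.565,.085,0,3.1,3.14],[3,4]))
cv2.imwrite('pics/s7.png',np.hstack([cv2.resize(im[160:300,110:280,::-1],None,fx=2.3,fy=2.3),cv2.resize(i2[110:250,200:370,::-1],None,fx=2.3,fy=2.3)]))
E
```

```text
24.925 [0.43592075 0.20974984 0.18002531] [ 0.17267419  0.17412209 -0.14927218]
(array([0.565     , 0.085     , 0.        , 3.11731857, 2.9883897 ]), 1774, np.float64(0.0011157256572739492))
```

View pics/s7.png

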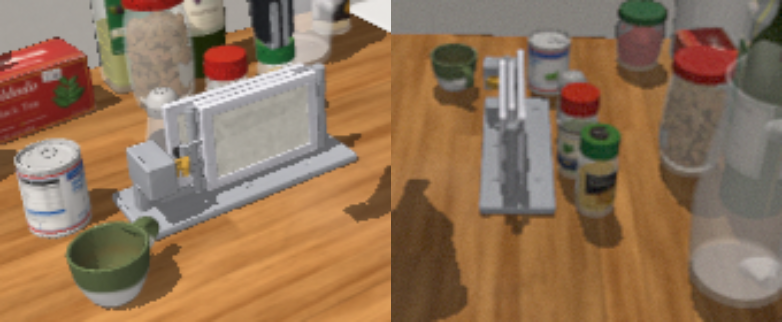

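The three leaves stay stacked and shut with the arm clear (left crop 255,125; right crop 510,90). Every jar, the mug, the mill and the tin are where they were, so I'm handing in.

```bash
python3 -c "
from rig import env
print(env.close_job())"
```

```text
the job is handed in; nothing more can be done
None
```

The splash guard is folded in the order asked (outer leaf onto middle, then both onto the fixed leaf); it stayed shut for over a second after the arm let go, nothing else appears to have moved, and I handed the job in at about 25 s.

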